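# Book the points on the score tracker

### The arm

A 6-joint arm with a two-finger parallel gripper is mounted at the origin on a cart in front of the work surface, level with it; the furniture and walls round the work are solid. World frame = base frame: x ahead of the robot, y to its left, z up, the work surface at z = 0. Lengths are in m, angles in rad, forces in N, time in s.
With the tool pointing down it reaches from about 0.35 to 0.975 m from the base axis. Payload 4.9 kg.
Tool frame: the origin (TCP) lies midway between the tips of the shut fingers; the grasp point (between the pads) lies 19 mm behind it (ctrl.tcp_to_grasp is the distance from the TCP to the grasp point, in m); z points along the fingers, y is the line along which they close (so a half turn about z gives the same grasp; the last joint's range is limited). The gripper opens to 85 mm and grips with 20 to 120 N. Pads are 22 mm wide; open, the fingers measure 114 mm over their backs; the gripper's body (76 mm by 85 mm) begins 54 mm behind the grasp point. The pads swing forward as they close: fully open they stand 13 mm farther back than shut.
Start: joints at [1.214, 0.053, 1.613, -0, 1.476, -0.119], TCP at [0.147, 0.607, 0.231] pointing down, gripper open.
Joint ranges: [-3.01, 3.01], [-1.01, 2.22], [0.06, 2.58], [-1.02, 4.17], [0.09, 2.62], [-3.14, 3.14]. Speed limits (rad/s): [2.57, 2.57, 3.14, 3.14, 3.14, 3.14].

### API

Orientations are given as a rotation vector (axis times angle).
In Python, from station import ctrl gives the robot as it stands.
- The arm moves only by the tool hand_motion, called after "Call:" as a command line: name --argument value ..., lists and objects as JSON in quotes. Schema: {"type":"object","properties":{"segments":{"type":"array","items":{"type":"object","properties":{"aperture":{"type":"number"},"trans":{"type":"array","items":{"type":"number"},"minItems":3,"maxItems":3},"r":{"type":"array","items":{"type":"number"},"minItems":3,"maxItems":3}},"additionalProperties":false,"required":["aperture"]},"minItems":1,"maxItems":20},"grip_force":{"type":"number"},"only":{"type":"string"},"quiet":{"type":"boolean"},"lines":{"type":"string"}},"required":["segments"],"additionalProperties":false}. segments is a list of rows, 1 to 20 of them, each an object with the fields aperture (the finger opening in m), trans (a list: dx, dy, dz in m), r (a list: a rotation vector rx, ry, rz in rad); a field left out counts as zero (the opening has to be given); each row is the pose to reach, as a shift and turn from the pose commanded when the call began, along the tool's axes at that moment; what a row does not reach only later rows make up. A row lasts 1/12 s, in which the tool goes at most 0.0417 m and 0.125 rad, less where a joint would pass 70% of its speed; a pose out of reach is approached as far as the arm can. The fingers move at their own pace and stop on an object; grip_force is the grip in N (left out, the last holds). Time passes only in rows, so rows that do not move let the fingers close. The tool returns the time, the measured TCP pose, the force, the opening and the grip force at its end. only (a regular expression) keeps the lines of the reply that match it, lines (a string "A,B") keeps lines A to B, and quiet returns only ok. Input that does not fit is refused with a message, and nothing moves.
- ctrl.get_obs(): the state, without advancing time (a new reading comes with each control period).
- ctrl.get_image(name): name is "scene" or "top" or "wrist"; returns the picture (420x560x3 uint8, red, green, blue); there is no depth.
- ctrl.camera_params(name): a dict with "fx", "fy", "cx", "cy" (pixels), "T" (4x4, takes a point from camera to world coordinates); the wrist camera has in their place "tool_from_camera" (4x4, takes a point from camera to tool coordinates, whose origin is the TCP and whose axes are the flange's). Camera axes: x right, y down, z forward; pixel columns grow to the right and rows downward; lengths in m; the calibration is good to about 2 mm. A picture is of the moment at which its call begins: read the wrist's pose just before it. camera_params takes no time and is no camera call.
- ctrl.finish_job(): hands the job in; it is judged then, once.
The state is a dict: "t": time; "q": joint angles; "dq": joint speeds; "effort": joint torques, N m; "tool_pos": TCP position; "tool_rot": TCP orientation; "contact_force": force on the tool from outside, world axes, zero at the start; "wrist_torque": the same for the moment, N m; "opening": finger opening in m; "grip_force": force on a finger pad.
Only numpy, scipy, OpenCV 4.12 (cv2) and the standard library are available. Lean on these libraries where they do the work, as an engineer would, in place of code of your own. Each camera call takes 0.05 s, during which the arm holds its last target. There are 200 camera calls.

### The job

The right-hand player's turn is over and has brought that player's score to five. On the plywood score tracker, flick the right-hand wheel on by its front lugs with a fingertip, click by click, until five dots show in the right-hand window, leave the left-hand wheel at its score, and push the turn marker along its slot all the way over to the left-hand end. Do it gently: do not pinch or lift anything, do not shove the tracker out of its place, and leave the pieces around it standing where they are.

Things in the scene. Friction and masses are not known exactly. Their poses are not given: they have to be found in the camera images.
- tracker: The score tracker: a loose weighted plywood box of 1.1 to 1.7 kg on rubber feet. Origin on the table under it; its x points away from the robot, y to the left, z up. Floor and cover reach from x = -40 mm (open front) to +65 mm and y = -125 to +125 mm; the cover's top is 33 mm above the table. Two flat click wheels stick out of the front; in front of the cover nothing lies under them.
- right_axis (a point): Centre of the right-hand wheel, as seen by the robot (tracker x = -15, y = -62 mm), 20.5 mm above the table at mid height of its lugs; axes as the tracker's. A disc of 40 mm radius with eight lugs 45 degrees apart, 9 mm wide, round ends at 56.5 mm radius, z = 14.5 to 26.5 mm. The engraved arrow on the cover shows the counting direction: front lugs go to the right (-y), anticlockwise from above.
- left_axis (a point): Centre of the left-hand wheel (tracker x = -15, y = +62 mm): the same wheel, 20.5 mm above the table. It is to be left alone.
- right_window (a point): Middle of the right-hand window in the cover's top, 24 x 22 mm, 28 mm behind the wheel's axis. The black dots (0 to 7) seen in it on the disc are the right-hand score. The left-hand window lies likewise behind the left-hand axis.
- wheel_right (a joint): Angle of the right-hand wheel, rad: score x 0.785 (45 degrees a click; five dots = 3.93), growing as the front lugs go right; stops just below 0 and past 7. A sprung roller holds each click with about 1.5 N at the lugs: under half a click it springs back, beyond it snaps on. At each click one lug points straight to the front. Starts in click 1, 2 or 3; may be turned back.
- wheel_left (a joint): Angle of the left-hand wheel, rad, counted in the same way. It starts at any score from one to six and must be left there.
- wheel_left_rim (a point): The tip of one lug of the left-hand wheel, 56.5 mm from its axis, at mid height; it turns with the wheel.
- turn_marker (a joint): Position of the turn marker in its slot, m: 0 at the right-hand end, 0.070 at the left-hand end. It starts within 12 mm of the right-hand end, slides with about 1.2 N and stays where it is left.
- marker_top (a point): Centre of the top of the turn marker, an upright wooden knob of 18 mm diameter on a 22 mm steel disc, standing 25 mm out of the cover (58 mm above the table) in a slot along the tracker's y at x = +46 mm. At 0 it stands at y = -35 mm, at 0.070 at y = +35 mm.
- barrel_up: A small dark model barrel, 27 mm across, 34 mm tall, upright just in front of the tracker, between the wheels. Origin under its middle. Bystander.
- bench: A tiny model bench, 14 x 33 x 12 mm, in front of the left-hand wheel. Origin under its middle. Bystander.
- dome: A plain plaster dome, 84 mm across, 38 mm tall, to the right of the tracker. Origin under its middle. Bystander.
- barrel_side: A small model barrel lying on its side, 26 x 37 x 26 mm, right of the tracker's front. Origin under its middle. Bystander.
- glue: A small glue bottle with orange cap, 30 mm across, 74 mm tall, standing to the left of the tracker. Origin under its middle. Bystander.
- brush: A paint brush, 8 mm thick, 175 mm long along its own y, lying to the left of the glue bottle. Origin under its middle. Bystander.

How it is judged:
At the end, for the whole second after the job is handed in: The right-hand wheel rests in its fifth click (within 0.15 rad), the marker is within 7 mm of the left-hand end, the left-hand wheel keeps its score (lug tip within 30 mm of its start; a click is 43 mm), and the tracker, flat and still, and the pieces around it are within 20 mm of their starts (value of joint wheel_right between 3.77699 and 4.07699 rad and velocity of joint wheel_right between -0.1 and 0.1 rad/s and value of joint turn_marker above 0.063 m and distance of wheel_left_rim from where it was at the start of the episode below 0.03 m and distance of each of tracker, barrel_up, bench, dome, barrel_side, glue, brush from where it was at the start of the episode below 0.02 m and height (world z) of tracker below 0.004 m and angle between tracker's own z axis and vertical below 0.04 rad and linear speed of tracker below 0.01 m/s); the robot touches nothing.
It fails at once if the tracker is shoved more than 20 mm (distance of tracker from where it was at the start of the episode above 0.02 m).
It fails at once if the tracker is lifted or tipped (height (world z) of tracker above 0.008 m or angle between tracker's own z axis and vertical above 0.1 rad).
It fails at once if the tracker, a wheel or the marker is pressed or pinched with more than 18 N (contact force between the fingers and tracker above 18 N).
It fails at once if a piece standing around the tracker is moved more than 20 mm (distance of any of barrel_up, bench, dome, barrel_side, glue, brush from where it was at the start of the episode above 0.02 m).
It also fails if it takes over 54 s, if anything falls off the work surface, if the arm or the gripper's body presses on something with over 40 N, if the wrist force passes 120 N, or if a joint passes its speed limit or range.

## Working session

There is one attempt and no reset: what is moved stays moved. The work goes in short steps, Python scripts to look and compute and a tool call to move; the robot and the scene stay as the last step left them, time stands still between calls to the robot, and variables do not carry over. Pictures are saved under pics/ and viewed, at most 10 in all, crops included, and the job is handed in when it is done.

```bash
ls; mkdir -p pics
```

Run:
```python
from station import ctrl
import cv2, numpy as np
o=ctrl.get_obs(); print(o)
for n in ("top","scene"):
    im=ctrl.get_image(n); cv2.imwrite(f"pics/{n}0.png",im[:,:,::-1])
    p=ctrl.camera_params(n); print(n,p)
print(ctrl.camera_params("wrist"))
```

```text
pics
station.py
{'t': 0.0, 'q': array([ 1.21398927e+00,  5.33814409e-02,  1.61430046e+00, -4.76259094e-06,
        1.47597165e+00, -1.19021206e-01]), 'dq': array([-0.00146844,  0.00019843, -0.00197149,  0.0011042 , -0.00093445,
       -0.0023453 ]), 'effort': array([ 1.42655179e-03, -3.93664885e+01, -3.70186830e+01,  2.26384765e-05,
        7.02455000e-03, -8.39471255e-06]), 'tool_pos': array([0.14701587, 0.60682685, 0.23004391]), 'tool_rot': array([-0.37257583, -3.11893558,  0.00314733]), 'contact_force': array([-0.36914916,  0.15622036,  0.6252475 ]), 'wrist_torque': array([-0.03129667,  0.00958133,  0.00058984]), 'grip_force': 0.0, 'opening': 0.08546614735283779}
top {'fx': 396.4096635942868, 'fy': 396.4096635942868, 'cx': 278.2424532367257, 'cy': 209.83714797560944, 'T': array([[ 1.90366453e-04, -9.82147749e-01,  1.88111039e-01,
         4.09316261e-01],
       [-9.99035816e-01, -8.44527558e-03, -4.30826683e-02,
         5.31194393e-02],
       [ 4.39021953e-02, -1.87921464e-01, -9.81202385e-01,
         9.75924429e-01],
       [ 0.00000000e+00,  0.00000000e+00,  0.0000000
[... 159 characters left out ...]
0.44973031, -0.46054476,  0.76527196, -0.11074451],
       [-0.89308694,  0.22059167, -0.39209059,  0.37748229],
       [ 0.01176264, -0.85978941, -0.51051327,  0.51168267],
       [ 0.        ,  0.        ,  0.        ,  1.        ]])}
{'fx': 310.4186711623537, 'fy': 310.4186711623537, 'cx': 279.8533969826752, 'cy': 209.50945151252304, 'tool_from_camera': array([[ 7.05960691e-04, -9.52805750e-01, -3.03579816e-01,
         7.78930370e-02],
       [ 9.99999733e-01,  7.29168475e-04,  3.69082099e-05,
        -1.09631468e-04],
       [ 1.86194477e-04, -3.03579761e-01,  9.52806011e-01,
        -1.42106624e-01],
       [ 0.00000000e+00,  0.00000000e+00,  0.00000000e+00,
         1.00000000e+00]])}
```

View pics/top0.png

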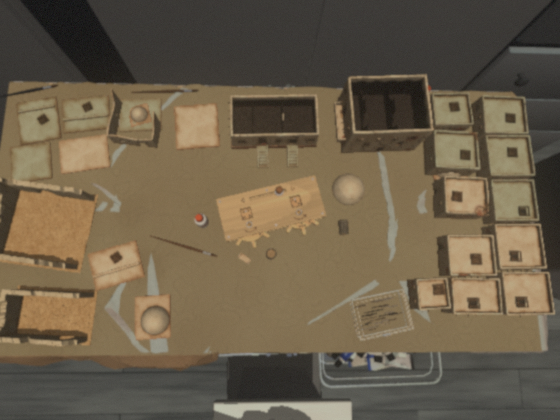

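View pics/scene0.png

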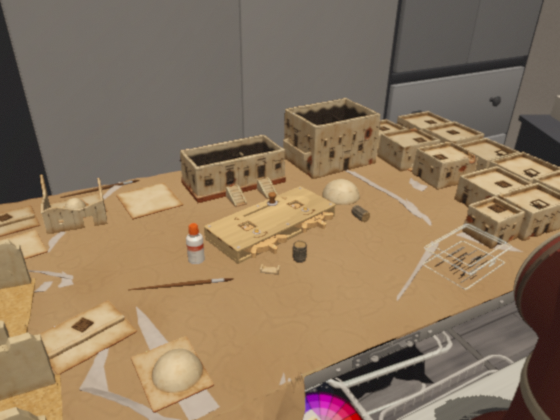

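The top view shows the tracker at about (217–327, 177–242), rotated about 12° anticlockwise. The glue is at (200,220), barrel_up (271,254), bench (244,258), dome (348,190), barrel_side (343,227), and the marker near (279,189). Next I'll enlarge the crop and measure the cover.

Create h.py:
```python
import numpy as np, cv2
from station import ctrl
def ray(n,u,v,z):
    p=ctrl.camera_params(n); T=p["T"]
    d=T[:3,:3]@np.array([(u-p["cx"])/p["fx"],(v-p["cy"])/p["fy"],1]); o=T[:3,3]
    return o+d*(z-o[2])/d[2]
def proj(n,P):
    p=ctrl.camera_params(n); T=p["T"]
    c=T[:3,:3].T@(np.array(P)-T[:3,3]); return np.array([p["fx"]*c[0]/c[2]+p["cx"],p["fy"]*c[1]/c[2]+p["cy"]])
```

Run:
```python
from h import *
im=cv2.imread("pics/top0.png")
c=im[160:280,190:370]; cv2.imwrite("pics/crop0.png",cv2.resize(c,(800,533),interpolation=cv2.INTER_CUBIC))
hsv=cv2.cvtColor(im,cv2.COLOR_BGR2HSV)
for q in [(230,215),(260,200),(310,200),(300,240),(240,238),(330,240)]: print(q,hsv[q[1],q[0]])
```

```text
(230, 215) [ 17 112 182]
(260, 200) [ 17 113 183]
(310, 200) [ 17 112 168]
(300, 240) [ 19  97 132]
(240, 238) [ 18 120 166]
(330, 240) [ 19  96 130]
```

View pics/crop0.png

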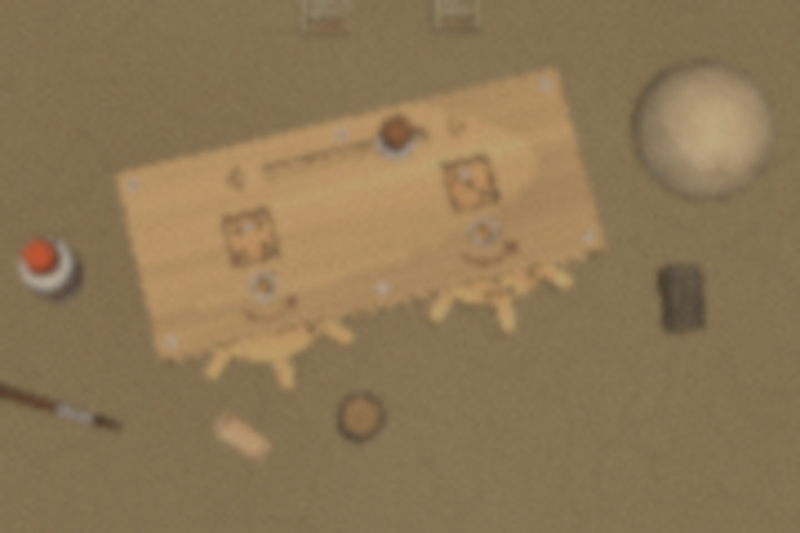

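The crop shows the cover corners at (118,175), (557,68), (606,245) and (160,358). The right window is at (470,183), the right axle screw at (485,234), the marker at (396,133), barrel_up (361,416) and barrel_side (682,297). I'll fit the tracker pose from these.

Add to h.py:
```python
def fit(A,B):  # 2D rigid A->B
    a,b=A.mean(0),B.mean(0); H=(A-a).T@(B-b); th=np.arctan2(H[0,1]-H[1,0],H[0,0]+H[1,1])
    R=np.array([[np.cos(th),-np.sin(th)],[np.sin(th),np.cos(th)]]); return th,R,b-R@a
```

Run:
```python
from h import *
px=lambda u,v:(189.5+u/4.4444+.1,159.5+v/4.4444+.1)
pts=[((118,175),(.065,.125)),((557,68),(.065,-.125)),((606,245),(-.04,-.125)),((160,358),(-.04,.125)),((485,233),(-.015,-.062)),((262,286),(-.015,.062))]
A=np.array([p[1] for p in pts]); B=np.array([ray("top",*px(*p[0]),.033)[:2] for p in pts])
th,R,t=fit(A,B); print(np.degrees(th),t,(B-(A@R.T+t))*1000)
w=lambda x,y:(R@[x,y]+t).round(4)
print("raxis",w(-.015,-.062),"laxis",w(-.015,.062),"window",w(.013,-.062))
m=ray("top",*px(396,131),.058)[:2]; print("marker tracker",R.T@(m-t),m)
for n,u,v,z in [("barrel_up",361,414,.034),("bench",242,437,.012),("dome",704,130,.01),("bside",682,297,.02),("glue",41,256,.074)]:
    q=ray("top",*px(u,v),z)[:2]; print(n,q.round(3),(R.T@(q-t)).round(3))
```

```text
14.54867053949223 [0.58498982 0.02589288] [[-0.94688144 -1.08424113]
 [-0.34887153 -0.42193121]
 [ 1.31201718  0.74228884]
 [ 0.82684444  0.02966682]
 [-0.93689594 -0.1638188 ]
 [ 0.09378729  0.89803548]]
raxis [ 0.586  -0.0379] laxis [0.5549 0.0821] window [ 0.6131 -0.0309]
marker tracker [ 0.04552767 -0.02644675] [0.63570111 0.01173082]
barrel_up [0.486 0.029] [-0.095  0.028]
bench [0.475 0.093] [-0.089  0.093]
dome [ 0.65  -0.166] [ 0.015 -0.202]
bside [ 0.552 -0.148] [-0.075 -0.16 ]
glue [0.563 0.196] [0.022 0.17 ]
```

Add to h.py:
```python
from scipy.spatial.transform import Rotation as Ro
TH=np.radians(14.55); RT=np.array([[np.cos(TH),-np.sin(TH)],[np.sin(TH),np.cos(TH)]]); TT=np.array([.585,.0259])
def goal(x,y,z):
    "print row (tool axes) to tracker-frame x,y, height z with tool y = tracker x"
    o=ctrl.get_obs(); Rc=Ro.from_rotvec(o["tool_rot"]).as_matrix()
    ex=np.r_[RT[:,0],0]; ez=np.array([0,0,-1.]); Rg=np.c_[np.cross(ex,ez),ex,ez]
    p=np.r_[RT@[x,y]+TT,z]; d=Rc.T@(p-o["tool_pos"]); r=Ro.from_matrix(Rc.T@Rg).as_rotvec()
    print("goal",p.round(4),"d",d.round(4),"r",r.round(4))
```

```bash
python3 -c "
from h import *
goal(-.095,-.045,.13)"
```

```text
goal [ 0.5044 -0.0415  0.13  ] d [-0.5    -0.5458  0.1011] r [-1.8000e-03  8.0000e-04  1.0791e+00]
```

Call:
hand_motion --segments '[{"aperture": 0, "trans": [-0.1, -0.11, 0], "r": [0, 0, 0.3]}, {"aperture": 0, "trans": [-0.5, -0.546, 0.101], "r": [0, 0, 1.079]}, {"aperture": 0, "trans": [-0.5, -0.546, 0.101], "r": [0, 0, 1.079]}, {"aperture": 0, "trans": [-0.5, -0.546, 0.101], "r": [0, 0, 1.079]}, {"aperture": 0, "trans": [-0.5, -0.546, 0.101], "r": [0, 0, 1.079]}, {"aperture": 0, "trans": [-0.5, -0.546, 0.101], "r": [0, 0, 1.079]}, {"aperture": 0, "trans": [-0.5, -0.546, 0.101], "r": [0, 0, 1.079]}, {"aperture": 0, "trans": [-0.5, -0.546, 0.101], "r": [0, 0, 1.079]}, {"aperture": 0, "trans": [-0.5, -0.546, 0.101], "r": [0, 0, 1.079]}, {"aperture": 0, "trans": [-0.5, -0.546, 0.101], "r": [0, 0, 1.079]}, {"aperture": 0, "trans": [-0.5, -0.546, 0.101], "r": [0, 0, 1.079]}, {"aperture": 0, "trans": [-0.5, -0.546, 0.101], "r": [0, 0, 1.079]}, {"aperture": 0, "trans": [-0.5, -0.546, 0.101], "r": [0, 0, 1.079]}, {"aperture": 0, "trans": [-0.5, -0.546, 0.101], "r": [0, 0, 1.079]}, {"aperture": 0, "trans": [-0.5, -0.546, 0.101], "r": [0, 0, 1.079]}, {"aperture": 0, "trans": [-0.5, -0.546, 0.101], "r": [0, 0, 1.079]}, {"aperture": 0, "trans": [-0.5, -0.546, 0.101], "r": [0, 0, 1.079]}, {"aperture": 0, "trans": [-0.5, -0.546, 0.101], "r": [0, 0, 1.079]}, {"aperture": 0, "trans": [-0.5, -0.546, 0.101], "r": [0, 0, 1.079]}, {"aperture": 0, "trans": [-0.5, -0.546, 0.101], "r": [0, 0, 1.079]}]' --grip_force 20

```text
t: 1.77
tool_pos: [0.5044, -0.0426, 0.1292]
tool_rot: [-1.925, -2.48, 0.001]
contact_force: [-0.5, 0.5, 0.2]
opening: 0.0001
grip_force: 0.0
```

Run:
```python
from h import *
goal(-.095,-.045,.10)
```

```text
goal [ 0.5044 -0.0415  0.1   ] d [0.001  0.0003 0.0292] r [-0.0021 -0.0013 -0.0034]
```

Call:
hand_motion --segments '[{"aperture": 0, "trans": [0.001, 0, 0.029]}, {"aperture": 0, "trans": [0.001, 0, 0.029]}, {"aperture": 0, "trans": [0.001, 0, 0.029]}]'

```text
t: 2.02
tool_pos: [0.5022, -0.0387, 0.0996]
tool_rot: [-1.918, -2.483, 0.003]
contact_force: [0.2, 0.6, -0.1]
opening: -0.0001
grip_force: 0.0
```

Run:
```python
from h import *
o=ctrl.get_obs(); im=ctrl.get_image("wrist")[:,:,::-1]; np.save("pics/w1.npy",o["tool_pos"])
cv2.imwrite("pics/w1.png",im)
```

```text
(no output)
```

View pics/w1.png

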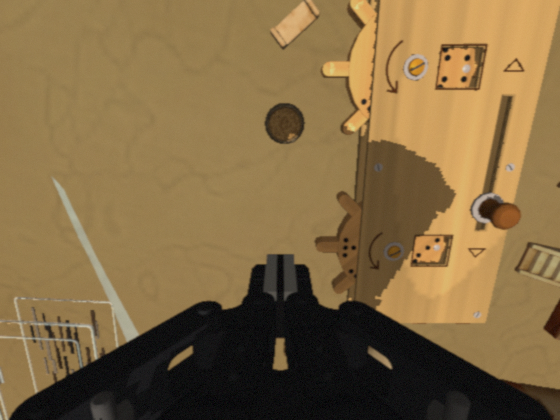

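The wrist view shows the left window at (460,67), the right window at (431,250), the marker at (497,211) and the axle screws at (416,67) and (393,251). The finger tips are at (265–295, 255), about 15 mm thick together. I'll zoom in on the window and the fingers.

Run:
```python
from h import *
im=cv2.imread("pics/w1.png")
a=cv2.resize(im[225:275,405:455],(390,390),interpolation=cv2.INTER_CUBIC)
b=cv2.resize(im[240:320,240:320],(390,390),interpolation=cv2.INTER_CUBIC)
b=np.clip(b.astype(float)*2,0,255).astype(np.uint8)
cv2.imwrite("pics/z1.png",np.hstack([a,b]))
p=ctrl.camera_params("wrist"); C=p["tool_from_camera"]
cv2.setNumThreads(1)
o=ctrl.get_obs(); Rc=Ro.from_rotvec(o["tool_rot"]).as_matrix()
def wr(u,v,z):
    d=Rc@C[:3,:3]@[(u-p["cx"])/p["fx"],(v-p["cy"])/p["fy"],1]; q=Rc@C[:3,3]+o["tool_pos"]
    return (q+d*(z-q[2])/d[2])[:2]
pts=[((416,67),(-.015,.062)),((393.5,251),(-.015,-.062)),((461,67),(.013,.062)),((431.5,250),(.013,-.062))]
A=np.array([x[1] for x in pts]);B=np.array([wr(*x[0],.033) for x in pts]);th,R,t=fit(A,B)
print(np.degrees(th),t,((B-(A@R.T+t))*1000).round(1))
for n,u,v,z in [("disc",481,209,.033),("rlug tip",318,244,.0205),("llug",325,69,.0205),("barrel",286,124,.034)]: print(n,(RT.T@(wr(u,v,z)-TT)).round(4))
ti=np.linalg.inv(C)
for P in [(0,0,0),(.011,0,0),(-.011,0,0),(0,.0145,-.02),(.011,.0145,-.02),(.011,0,-.02)]:
    c=(ti@[*P,1])[:3]; print(P,(c[:2]/c[2]*p["fx"]+[p["cx"],p["cy"]]).round(0))
```

```text
14.726609057363047 [0.58875776 0.02598511] [[ 0.   0.3]
 [ 0.1 -0.7]
 [-0.1  0.2]
 [-0.1  0.1]]
disc [ 0.0471 -0.0307]
rlug tip [-0.0658 -0.0637]
llug [-0.0661  0.0616]
barrel [-0.0917  0.0272]
(0, 0, 0) [280. 270.]
(0.011, 0, 0) [280. 250.]
(-0.011, 0, 0) [280. 289.]
(0, 0.0145, -0.02) [312. 292.]
(0.011, 0.0145, -0.02) [313. 270.]
(0.011, 0, -0.02) [280. 270.]
```

View pics/z1.png

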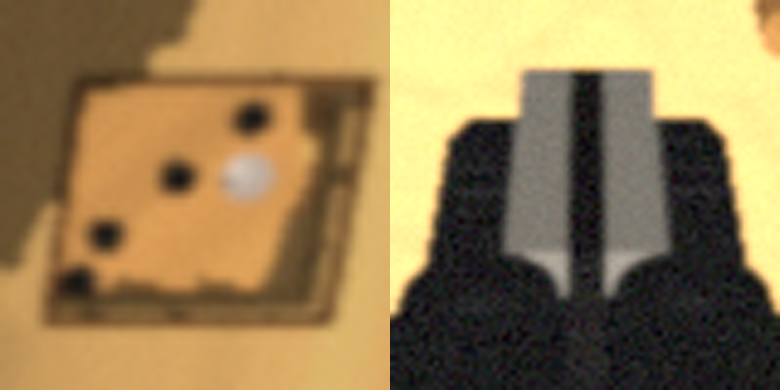

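The right window shows three dots on a diagonal, so the score is 3 and two clicks are needed. The pad tips are about 13 mm thick over their last ~14 mm. I'll go down in front of the gap to the left of the front lug.

```bash
sed -i 's/TH=np.radians(14.55)/TH=np.radians(14.65)/; s/TT=np.array(.*)/TT=np.array([.587,.026])/' h.py
```

Run:
```python
from h import *
print(np.load("pics/w1.npy"),ctrl.get_obs()["tool_pos"])
goal(-.087,-.044,.016)
```

```text
[ 0.50217352 -0.03871707  0.09959312] [ 0.50338083 -0.0389824   0.10105499]
goal [ 0.514  -0.0386  0.016 ] d [-0.0023  0.0105  0.085 ] r [-0.0014 -0.0009 -0.0002]
```

Call:
hand_motion --segments '[{"aperture": 0, "trans": [-0.002, 0.01, 0.03]}, {"aperture": 0, "trans": [-0.002, 0.01, 0.06]}, {"aperture": 0, "trans": [-0.002, 0.01, 0.085]}, {"aperture": 0, "trans": [-0.002, 0.01, 0.085]}, {"aperture": 0, "trans": [-0.002, 0.01, 0.085]}, {"aperture": 0, "trans": [-0.002, 0.01, 0.085]}]'

```text
t: 2.57
tool_pos: [0.516, -0.0394, 0.0186]
tool_rot: [1.92, 2.483, 0.002]
contact_force: [0.4, -0.2, 0.3]
opening: 0.0001
grip_force: 0.0
```

Run:
```python
from h import *
im=ctrl.get_image("wrist")[:,:,::-1]; cv2.imwrite("pics/w2.png",im)
c=np.clip(cv2.resize(im[60:320,190:450],(600,600),interpolation=cv2.INTER_CUBIC)*1.3,0,255).astype(np.uint8);cv2.imwrite("pics/z2.png",c)
goal(-.087,-.044,.016)
p=ctrl.camera_params("wrist"); ti=np.linalg.inv(p["tool_from_camera"])
for P in [(0,.0066,0),(.011,.0066,0),(.011,.0066,-.008),(.011,.02,-.008)]:
    c=(ti@[*P,1])[:3]; q=c[:2]/c[2]*p["fx"]+[p["cx"],p["cy"]]; print(P,q.round(0),((q-[190,60])*600/260).round(0))
```

```text
goal [ 0.514  -0.0386  0.016 ] d [ 0.0017 -0.0022  0.0031] r [ 0.004   0.0021 -0.0012]
(0, 0.0066, 0) [293. 270.] [238. 484.]
(0.011, 0.0066, 0) [293. 250.] [238. 439.]
(0.011, 0.0066, -0.008) [294. 257.] [240. 456.]
(0.011, 0.02, -0.008) [322. 257.] [305. 456.]
```

View pics/z2.png

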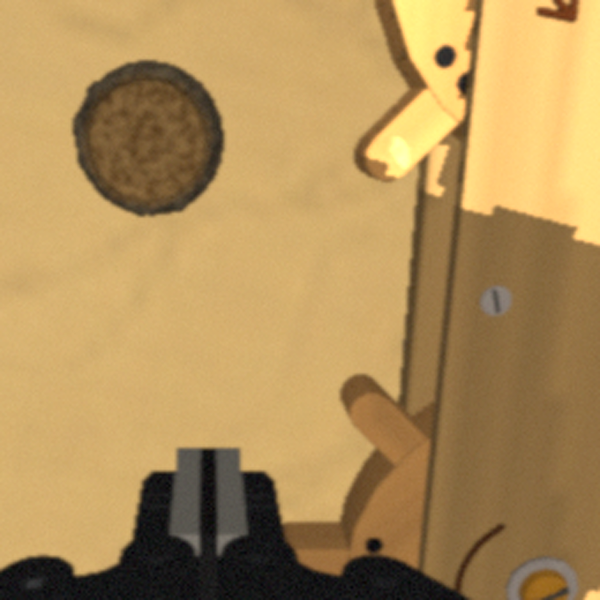

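The crop shows the front lug's left edge at about (285–350, 523), the 45° lug's tip at (345,390), the disc and the right axle screw at (545,590). I'll convert these to tool coordinates.

Run:
```python
from h import *
p=ctrl.camera_params("wrist"); C=p["tool_from_camera"]; o=ctrl.get_obs(); print(o["tool_pos"])
for n,(u,v),zw in [("lug edge",(300,523),.0265),("lug45 tip",(346,385),.0265),("screw",(545,588),.0335),("disc edge",(352,512),.0265)]:
    u=190+u*260/600;v=60+v*260/600; d=C[:3,:3]@[(u-p["cx"])/p["fx"],(v-p["cy"])/p["fy"],1]
    zt=.0185-zw; q=C[:3,3]; print(n,((q+d*(zt-q[2])/d[2])*1000).round(1))
```

```text
[ 0.51646408 -0.03964062  0.01911111]
lug edge [-4.9 19.7 -8. ]
lug45 tip [26.6 27.6 -8. ]
screw [-16.   70.4 -15. ]
disc edge [-2.2 30.6 -8. ]
```

Call:
hand_motion --segments '[{"aperture": 0, "trans": [0.005, 0, 0.002]}, {"aperture": 0, "trans": [0.005, 0, 0.002]}, {"aperture": 0, "trans": [0.005, 0.006, 0.002]}, {"aperture": 0, "trans": [0.005, 0.012, 0.002]}, {"aperture": 0, "trans": [0.005, 0.0175, 0.002]}, {"aperture": 0, "trans": [0.005, 0.0175, 0.002]}, {"aperture": 0, "trans": [0.005, 0.0175, 0.002]}]'

```text
t: 3.2
tool_pos: [0.5307, -0.0302, 0.0144]
tool_rot: [1.922, 2.485, -0.0]
contact_force: [0.7, -0.0, 0.1]
opening: 0.0001
grip_force: 0.0
```

Run:
```python
from h import *
o=ctrl.get_obs(); print(o["tool_pos"],o["contact_force"], RT.T@(o["tool_pos"][:2]-TT))
```

```text
[ 0.53066776 -0.03020524  0.01438382] [ 0.68697948 -0.04467207  0.13385241] [-0.06871589 -0.04013075]
```

Call:
hand_motion --segments '[{"aperture": 0, "trans": [-0.005, 0, 0]}, {"aperture": 0, "trans": [-0.01, 0, 0]}, {"aperture": 0, "trans": [-0.015, 0, 0]}, {"aperture": 0, "trans": [-0.019, 0, 0]}, {"aperture": 0, "trans": [-0.023, 0, 0]}, {"aperture": 0, "trans": [-0.027, 0, 0]}, {"aperture": 0, "trans": [-0.03, 0, 0]}]'

```text
t: 3.78
tool_pos: [0.5379, -0.0601, 0.0144]
tool_rot: [1.922, 2.484, -0.0]
contact_force: [0.2, -0.2, -0.1]
opening: -0.0
grip_force: 0.0
```

Call:
hand_motion --segments '[{"aperture": 0, "trans": [-0.004, 0, 0]}, {"aperture": 0, "trans": [-0.007, 0, 0]}, {"aperture": 0, "trans": [-0.007, 0, 0]}, {"aperture": 0, "trans": [-0.007, -0.01, 0]}, {"aperture": 0, "trans": [-0.007, -0.018, 0]}, {"aperture": 0, "trans": [-0.007, -0.018, 0]}]'

```text
t: 4.28
tool_pos: [0.5198, -0.0705, 0.0136]
tool_rot: [-1.921, -2.483, 0.002]
contact_force: [-0.2, -0.4, -1.3]
opening: -0.0001
grip_force: 0.0
```

Run:
```python
from h import *
o=ctrl.get_obs(); im=ctrl.get_image("wrist")[:,:,::-1]; cv2.imwrite("pics/w3.png",im)
print(RT.T@(o["tool_pos"][:2]-TT),o["contact_force"])
c=np.clip(cv2.resize(im[120:400,240:520],(600,600),interpolation=cv2.INTER_CUBIC)*1.3,0,255).astype(np.uint8);cv2.imwrite("pics/z3.png",c)
```

```text
[-0.08939323 -0.07634477] [-0.23738362 -0.38715518 -1.26774463]
```

View pics/z3.png

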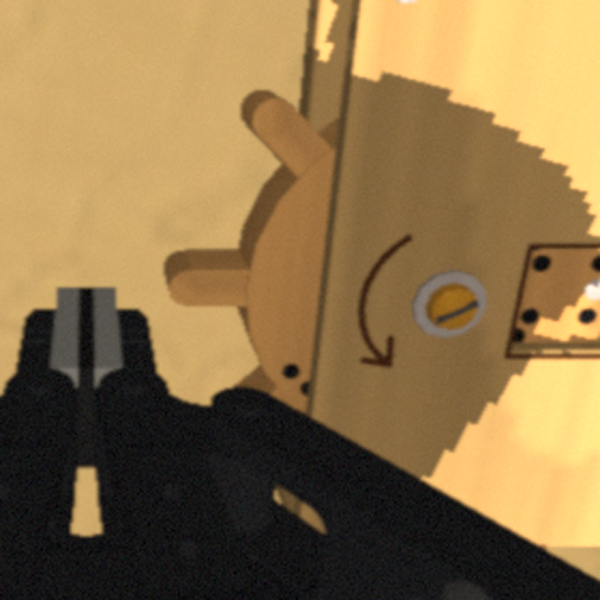

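The window now shows four dots (crop (540,262), (598,262), (530,316), (587,316)), and the next lug points straight to the front. I'll do the same stroke once more.

Call:
hand_motion --segments '[{"aperture": 0, "trans": [0.012, 0, 0]}, {"aperture": 0, "trans": [0.025, 0, 0]}, {"aperture": 0, "trans": [0.037, 0, 0]}, {"aperture": 0, "trans": [0.037, 0, 0]}, {"aperture": 0, "trans": [0.037, 0.006, 0]}, {"aperture": 0, "trans": [0.037, 0.012, 0]}, {"aperture": 0, "trans": [0.037, 0.018, 0]}, {"aperture": 0, "trans": [0.037, 0.018, 0]}]'

```text
t: 5.0
tool_pos: [0.532, -0.0304, 0.0149]
tool_rot: [1.921, 2.484, 0.001]
contact_force: [-0.5, -0.7, 0.4]
opening: 0.0
grip_force: 0.0
```

```bash
python3 -c "
from h import *
o=ctrl.get_obs(); print(RT.T@(o['tool_pos'][:2]-TT))"
```

```text
[-0.06745035 -0.04061724]
```

Call:
hand_motion --segments '[{"aperture": 0, "trans": [-0.005, 0, 0]}, {"aperture": 0, "trans": [-0.01, 0, 0]}, {"aperture": 0, "trans": [-0.015, 0, 0]}, {"aperture": 0, "trans": [-0.019, 0, 0]}, {"aperture": 0, "trans": [-0.023, 0, 0]}, {"aperture": 0, "trans": [-0.027, 0, 0]}, {"aperture": 0, "trans": [-0.03, 0, 0]}]'

```text
t: 5.58
tool_pos: [0.5377, -0.0601, 0.0143]
tool_rot: [1.923, 2.484, -0.001]
contact_force: [-0.2, -0.0, -0.1]
opening: -0.0003
grip_force: 0.0
```

Call:
hand_motion --segments '[{"aperture": 0, "trans": [-0.004, 0, 0]}, {"aperture": 0, "trans": [-0.007, 0, 0]}, {"aperture": 0, "trans": [-0.007, 0, 0]}, {"aperture": 0, "trans": [-0.007, -0.01, 0]}, {"aperture": 0, "trans": [-0.007, -0.018, 0]}, {"aperture": 0, "trans": [-0.007, -0.018, 0]}]'

```text
t: 6.08
tool_pos: [0.5198, -0.0705, 0.0136]
tool_rot: [-1.921, -2.483, 0.002]
contact_force: [-0.6, 0.4, 0.8]
opening: 0.0001
grip_force: 0.0
```

Call:
hand_motion --segments '[{"aperture": 0, "trans": [0, 0, -0.03]}, {"aperture": 0, "trans": [0, 0, -0.06]}, {"aperture": 0, "trans": [0, 0, -0.09]}, {"aperture": 0, "trans": [0, 0, -0.09]}, {"aperture": 0, "trans": [0, 0, -0.09]}]'

```text
t: 6.5
tool_pos: [0.5235, -0.0709, 0.1069]
tool_rot: [1.919, 2.481, 0.003]
contact_force: [0.4, 0.7, -0.6]
opening: 0.0001
grip_force: 0.0
```

Run:
```python
from h import *
o=ctrl.get_obs(); im=ctrl.get_image("wrist")[:,:,::-1]; cv2.imwrite("pics/w4.png",im)
print(RT.T@(o["tool_pos"][:2]-TT),o["contact_force"])
c=cv2.resize(im[60:340,280:560],(600,600),interpolation=cv2.INTER_CUBIC);cv2.imwrite("pics/z4.png",c)
goal(.046,-.075,.10)
```

```text
[-0.08597556 -0.07772748] [ 0.36188062  0.68946622 -0.64511737]
goal [ 0.6505 -0.0349  0.1   ] d [0.0022 0.1332 0.0049] r [ 0.0011  0.0006 -0.0016]
```

View pics/z4.png

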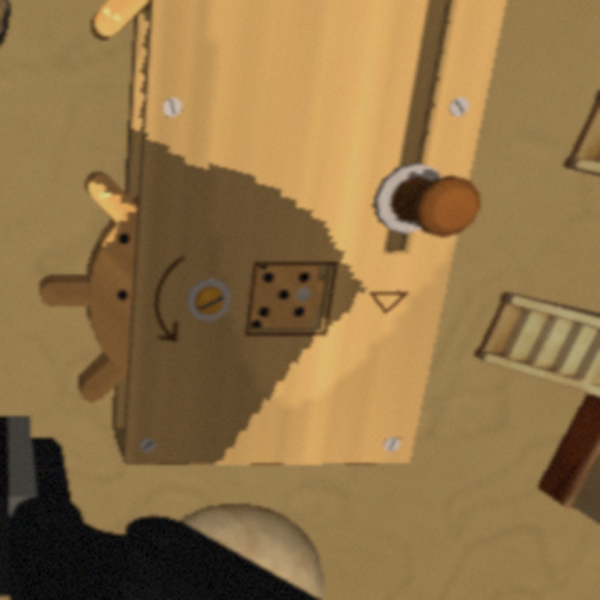

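The right window shows five dots. The marker is at crop (415,200), close to the right-hand end. Before reaching over it I'll check how near and how tall the box behind the tracker is.

Run:
```python
from h import *
for b,tp in [((284,183),(283,147)),((188,195),(183,166))]:
    g=ray("scene",*b,0); hs=np.linspace(0,.12,121); e=[abs(proj("scene",[g[0],g[1],h])[1]-tp[1]) for h in hs]
    print(g.round(3),(RT.T@(g[:2]-TT)).round(3),"height",hs[np.argmin(e)])
goal(.046,-.066,.11)
```

```text
[ 0.76  -0.082  0.   ] [ 0.14  -0.148] height 0.091
[0.8   0.138 0.   ] [0.235 0.054] height 0.07100000000000001
goal [ 0.6482 -0.0262  0.11  ] d [ 0.0112  0.1332 -0.0051] r [ 0.0011  0.0006 -0.0016]
```

Call:
hand_motion --segments '[{"aperture": 0, "trans": [0.011, 0.04, -0.005]}, {"aperture": 0, "trans": [0.011, 0.08, -0.005]}, {"aperture": 0, "trans": [0.011, 0.115, -0.005]}, {"aperture": 0, "trans": [0.011, 0.133, -0.005]}, {"aperture": 0, "trans": [0.011, 0.133, 0]}, {"aperture": 0, "trans": [0.011, 0.133, 0.03]}, {"aperture": 0, "trans": [0.011, 0.133, 0.05]}, {"aperture": 0, "trans": [0.011, 0.133, 0.05]}, {"aperture": 0, "trans": [0.011, 0.133, 0.05]}]'

```text
t: 7.3
tool_pos: [0.6448, -0.0263, 0.0508]
tool_rot: [-1.919, -2.48, 0.005]
contact_force: [0.2, 0.0, 0.4]
opening: 0.0
grip_force: 0.0
```

Run:
```python
from h import *
o=ctrl.get_obs(); im=ctrl.get_image("wrist")[:,:,::-1]; cv2.imwrite("pics/w5.png",im)
print(RT.T@(o["tool_pos"][:2]-TT),o["contact_force"])
cv2.imwrite("pics/z5.png",cv2.resize(im[80:300,180:400],(600,600),interpolation=cv2.INTER_CUBIC))
goal(.046,-.064,.043)
```

```text
[ 0.04267226 -0.06518753] [0.16177304 0.00058009 0.4374684 ]
goal [ 0.6477 -0.0243  0.043 ] d [0.0019 0.0017 0.0102] r [-0.0024 -0.001  -0.002 ]
```

View pics/z5.png

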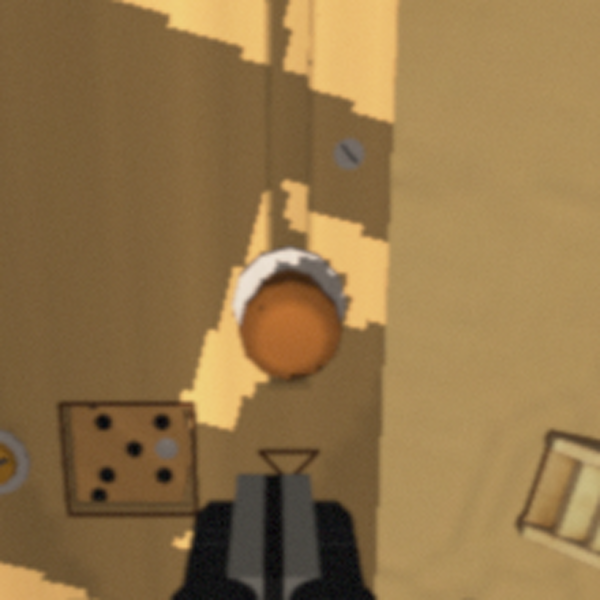

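The finger stands behind the knob, which is at crop (290,330) with the tips at (275,480), clear of it. The window still shows five dots. Next I'll lower the finger and push along the slot.

Call:
hand_motion --segments '[{"aperture": 0, "trans": [0, 0.003, 0.005]}, {"aperture": 0, "trans": [0, 0.003, 0.009]}, {"aperture": 0, "trans": [0, 0.003, 0.009]}, {"aperture": 0, "trans": [0, 0.003, 0.009]}]'

```text
t: 7.68
tool_pos: [0.6511, -0.0258, 0.0458]
tool_rot: [1.922, 2.485, 0.0]
contact_force: [-0.2, 0.2, 0.5]
opening: -0.0
grip_force: 0.0
```

Call:
hand_motion --segments '[{"aperture": 0, "trans": [0.005, 0, 0]}, {"aperture": 0, "trans": [0.01, 0, 0]}, {"aperture": 0, "trans": [0.014, 0, 0]}, {"aperture": 0, "trans": [0.018, 0, 0]}, {"aperture": 0, "trans": [0.022, 0, 0]}, {"aperture": 0, "trans": [0.027, 0, 0]}, {"aperture": 0, "trans": [0.032, 0, 0]}, {"aperture": 0, "trans": [0.037, 0, 0]}, {"aperture": 0, "trans": [0.042, 0, 0]}, {"aperture": 0, "trans": [0.047, 0, 0]}, {"aperture": 0, "trans": [0.052, 0, 0]}, {"aperture": 0, "trans": [0.057, 0, 0]}, {"aperture": 0, "trans": [0.061, 0, 0]}, {"aperture": 0, "trans": [0.065, 0, 0]}, {"aperture": 0, "trans": [0.067, 0, 0]}, {"aperture": 0, "trans": [0.068, 0, 0]}, {"aperture": 0, "trans": [0.068, 0, 0]}]'

```text
t: 9.1
tool_pos: [0.6337, 0.0404, 0.0452]
tool_rot: [-1.922, -2.485, -0.0]
contact_force: [-0.6, -1.4, 0.9]
opening: -0.0002
grip_force: 0.1
```

Run:
```python
from h import *
o=ctrl.get_obs(); print(RT.T@(o["tool_pos"][:2]-TT),o["tool_pos"],RT.T@o["contact_force"][:2])
```

```text
[0.04884052 0.00214652] [0.63370977 0.04042917 0.04524394] [-0.97325384 -1.18217656]
```

Call:
hand_motion --segments '[{"aperture": 0, "trans": [0.003, 0, 0]}, {"aperture": 0, "trans": [0.006, 0, 0]}, {"aperture": 0, "trans": [0.008, 0, 0]}, {"aperture": 0, "trans": [0.008, 0, 0]}]'

```text
t: 9.43
tool_pos: [0.6316, 0.0482, 0.0452]
tool_rot: [-1.922, -2.485, -0.0]
contact_force: [0.0, -0.7, -0.3]
opening: 0.0
grip_force: 0.2
```

Call:
hand_motion --segments '[{"aperture": 0, "trans": [0.001, 0, 0]}, {"aperture": 0, "trans": [0.002, 0, 0]}, {"aperture": 0, "trans": [0.002, 0, 0]}]'

```text
t: 9.68
tool_pos: [0.6312, 0.0499, 0.0453]
tool_rot: [-1.922, -2.485, -0.0]
contact_force: [0.7, -0.9, 0.6]
opening: 0.0001
grip_force: 0.4
```

Call:
hand_motion --segments '[{"aperture": 0, "trans": [0.001, 0, 0]}, {"aperture": 0, "trans": [0.0015, 0, 0]}, {"aperture": 0, "trans": [0.0015, 0, 0]}]'

```text
t: 9.93
tool_pos: [0.6309, 0.0513, 0.0453]
tool_rot: [-1.922, -2.485, 0.0]
contact_force: [0.7, -1.2, 0.5]
opening: 0.0002
grip_force: 0.5
```

Run:
```python
from h import *
o=ctrl.get_obs(); im=ctrl.get_image("wrist")[:,:,::-1]; cv2.imwrite("pics/w6.png",im)
print(RT.T@(o["tool_pos"][:2]-TT),RT.T@o["contact_force"][:2])
p=ctrl.camera_params("wrist"); C=p["tool_from_camera"]
hsv=cv2.cvtColor(im,cv2.COLOR_BGR2HSV)
m=cv2.inRange(hsv,(5,140,60),(16,255,255)); n,l,s,c=cv2.connectedComponentsWithStats(m)
for i in np.argsort(-s[1:,4])[:4]+1: print(s[i],c[i].round(1))
```

```text
[0.04882931 0.01335248] [ 0.3259437  -1.35647486]
[  51   86   63  155 2734] [ 87.4 160.8]
[ 178  144   59   53 2192] [208.1 169.1]
[ 473  167   87  109 1788] [503.4 219.8]
[ 254  216   39   42 1142] [272.9 238.3]
```

Call:
hand_motion --segments '[{"aperture": 0, "trans": [0.001, 0, 0]}, {"aperture": 0, "trans": [0.001, 0, 0]}]'

```text
t: 10.15
tool_pos: [0.6306, 0.0523, 0.0453]
tool_rot: [-1.922, -2.485, 0.0]
contact_force: [0.2, -0.7, -0.3]
opening: -0.0002
grip_force: 0.5
```

Call:
hand_motion --segments '[{"aperture": 0, "trans": [0.001, 0, 0]}, {"aperture": 0, "trans": [0.001, 0, 0]}]'

```text
t: 10.32
tool_pos: [0.6304, 0.0533, 0.0453]
tool_rot: [-1.922, -2.485, 0.0]
contact_force: [0.3, -0.9, -0.0]
opening: -0.0002
grip_force: 0.5
```

Call:
hand_motion --segments '[{"aperture": 0, "trans": [0.001, 0, 0]}, {"aperture": 0, "trans": [0.001, 0, 0]}]'

```text
t: 10.48
tool_pos: [0.6303, 0.0536, 0.0453]
tool_rot: [1.921, 2.484, -0.001]
contact_force: [-0.1, -4.1, -1.0]
opening: -0.0002
grip_force: 1.7
```

Call:
hand_motion --segments '[{"aperture": 0, "trans": [0.001, 0, 0]}, {"aperture": 0, "trans": [0.001, 0, 0]}]'

```text
t: 10.65
tool_pos: [0.6302, 0.0538, 0.0454]
tool_rot: [1.921, 2.483, -0.002]
contact_force: [1.8, -5.9, 0.0]
opening: 0.0002
grip_force: 3.1
```

The force rose to about 6 N, so the marker is at its end stop. I'll back off, lift away and check everything from above.

Call:
hand_motion --segments '[{"aperture": 0, "trans": [-0.004, 0, 0]}, {"aperture": 0, "trans": [-0.02, 0, 0]}, {"aperture": 0, "trans": [-0.02, 0, -0.03]}, {"aperture": 0, "trans": [-0.02, 0, -0.07]}, {"aperture": 0, "trans": [-0.02, -0.04, -0.1]}, {"aperture": 0, "trans": [-0.02, -0.08, -0.12]}, {"aperture": 0, "trans": [-0.02, -0.12, -0.14]}, {"aperture": 0, "trans": [-0.02, -0.16, -0.16]}, {"aperture": 0, "trans": [-0.02, -0.2, -0.16]}, {"aperture": 0, "trans": [-0.02, -0.24, -0.16]}, {"aperture": 0, "trans": [-0.02, -0.24, -0.16]}, {"aperture": 0, "trans": [-0.02, -0.24, -0.16]}]'

```text
t: 11.65
tool_pos: [0.4009, -0.0253, 0.2057]
tool_rot: [1.924, 2.482, 0.002]
contact_force: [-0.8, -0.2, 0.7]
opening: 0.0001
grip_force: 0.0
```

Run:
```python
from h import *
im=ctrl.get_image("top")[:,:,::-1]; old=cv2.imread("pics/top0.png"); cv2.imwrite("pics/top1.png",im)
w=ctrl.get_image("wrist")[:,:,::-1]; cv2.imwrite("pics/w7.png",w)
f=lambda a:cv2.resize(a[160:280,190:370],(390,260),interpolation=cv2.INTER_CUBIC)
g=np.vstack([np.hstack([f(old),f(im)]),cv2.resize(w[:,190:],(780,335))[:335]]) if 0 else np.vstack([np.hstack([f(old),f(im)]),cv2.resize(w[20:260,200:560],(780,338*780//780))])
cv2.imwrite("pics/fin.png",g[:600])
```

```text
(no output)
```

View pics/fin.png

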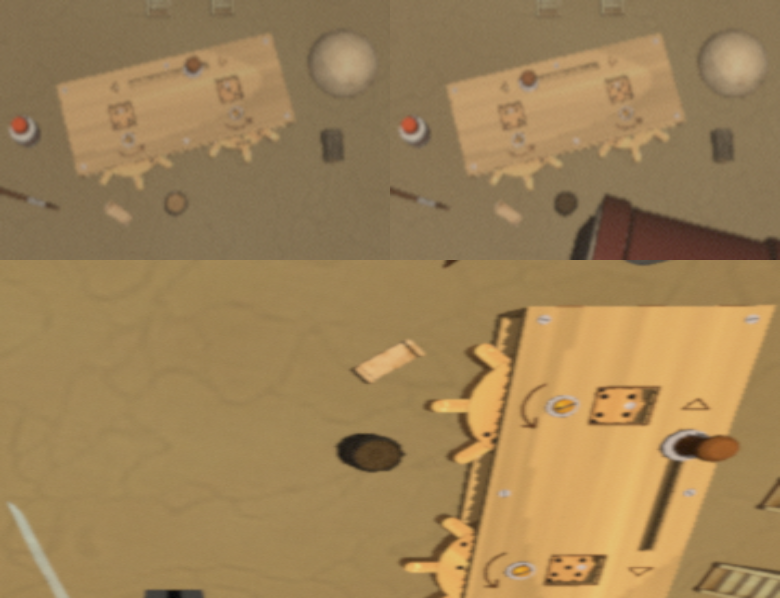

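The right window shows five dots at (575,570), and the left window is unchanged at (620,405). The marker is at the left end at (690,447), and the tracker and pieces haven't moved. I'm handing the job in.

```bash
python3 -c "
from station import ctrl
print(ctrl.finish_job())"
```

```text
the job is handed in; nothing more can be done
None
```

The job is handed in after about 12 s of robot time: the last pictures show five dots in the right-hand window, the left-hand wheel at its starting score, the turn marker at the left-hand end, and the tracker and the pieces around it where they started. The hand-in gave no verdict.

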